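# Set the jar mill wide and lay the milling jar on its rollers

## Task

Pull the jar mill's sliding front roller out by its grip, fully to the wide stop, then lay the large milling jar gently on its side on the two rollers, lid away from the motor housing and clear of both ends. Let go of everything, and leave the other things on the bench where they stand.

Things in the scene. Friction and masses are not known exactly. Their poses are not given: they have to be found in the camera images.
- mill: Bench jar mill, cream sheet metal, fixed. Origin: centre of the roller bed, at bench level; y runs along the rollers towards the motor housing, -x is its front (robot side), z up. Chassis 200 (x) by 312 mm (y from -106 to +206), top 30 mm high. Two black rubber rollers along y, 24 mm in diameter, axes 62 mm high: the rear one fixed at x = +30 mm, the front one on a sliding carriage.
- bed (a point): Point 91 mm above the mill's origin, fixed on the mill, same axes: where the middle of the jar's axis lies when it rests centred on the rollers with the carriage at the wide stop. The free bed is 194 mm long; the front roller's bearing blocks (tops 69 mm high) fill its last 8 mm at either end.
- end_plate (a point): Middle of the top edge of the plain end plate, away from the motor: mill x = 0, y = -99 mm, 78 mm above the bench. Plate 150 mm (x) wide, 6 mm thick. Unlisted fixed equipment, up to 130 mm high, stands only beyond world x = 0.74 m and beyond y = -0.48 m.
- motor (a point): Centre of the top of the motor housing at the mill's +y end: 130 mm above the bench, 170 mm (x), y from +98 to +204 mm. Dark panel with dial and rocker on its front.
- carriage (a joint): Slide of the front roller in m: 0 = narrow, 0.030 = wide, at the hard stop; it grows as the grip is pulled to the mill's -x (towards the robot). At value q the front roller's axis is at mill x = -q. About 4 N of friction; stays where it is left. The front roller also turns freely on its shaft.
- grip (a point): Centre of the top of the black upright grip on the carriage: a block 14 mm (mill x) by 24 mm (mill y), top 87 mm above the bench, foot 43 mm; at slide value q it stands at mill x = -46 mm - q, y = 0, with 27 mm free between it and the front roller. It rises from a low front bar (44 mm high).
- jar: The large milling jar: white plastic cylinder with a paper band, 60 mm in diameter, body 102 mm tall, topped by a ribbed grey lid 50 mm in diameter (104 to 124 mm high). Stands upright at the start; the biggest of three jars of the same make. Origin: centre of its underside; z along its axis to the lid. Rigid, about 0.45 kg (0.3 to 0.6).
- jar_mid (a point): Point on the large jar's axis midway along it (62 mm from its foot and from its lid top).
- jar_lid (a point): Centre of the top of the large jar's lid.
- squat_jar: Bystander: jar of the same diameter (60 mm) but only 74 mm tall, upright, origin at the centre of its underside.
- slim_jar: Bystander: jar as tall as the large one (124 mm) but only 38 mm in diameter, upright, origin at the centre of its underside.
- reagent: Bystander: amber glass reagent bottle with a black cap, 64 mm in diameter, 150 mm tall, upright, origin at the centre of its underside.
- beaker: Bystander: glass beaker, 68 mm in diameter, 85 mm tall, upright, origin at the centre of its underside.
- mortar: Bystander: white ceramic bowl, 96 mm in diameter, 45 mm tall, origin at the centre of its underside.
- brush: Bystander: bench brush 170 mm long, lying flat along its own x axis, handle to -x; origin at its underside, under the middle.
- scoop: Bystander: steel spoon 180 mm long, lying flat along its own x axis, handle to -x; origin at its underside, under the middle.
- sample_tray: Bystander: divided steel tray 100 (x) by 150 (y) by 35 mm tall, origin at the centre of its underside.

How it is judged:
By the outcome, as a careful person would: the job done as asked, in the order asked, and still so for the second after the job is handed in, with the robot touching nothing.
It also fails if it takes over 51 s, if anything falls off the work surface, if the arm or the gripper's body presses on something with over 40 N, if the wrist force passes 120 N, or if a joint passes its speed limit or range.

## Robot

A 7-joint arm with a two-finger parallel gripper is mounted at the origin on the work surface. World frame = base frame: x ahead of the robot, y to its left, z up, the work surface at z = 0. Lengths are in m, angles in rad, forces in N, time in s.
With the tool pointing down it reaches from about 0.4 to 0.75 m from the base axis. Payload 19.5 kg.
Tool frame: the origin (TCP) lies at the very end of the fingers, on their centre line; the grasp point (between the pads) lies manip.grasp_offset behind it (manip.grasp_offset is the distance from the TCP to the grasp point, in m); z points along the fingers, y is the line along which they close (so a half turn about z gives the same grasp; the last joint's range is limited). The gripper opens to 85 mm and grips with 20 to 120 N. Pads are 22 mm wide; open, the fingers measure 114 mm over their backs; the gripper's body (76 mm by 85 mm) begins 54 mm behind the grasp point. The pads swing forward as they close: fully open they stand 13 mm farther back than shut.
Start: joints at [-1.177, 0.707, -0.028, 1.485, 0.022, 0.951, -0.075], TCP at [0.243, 0.521, 0.231] pointing down, gripper open.
Joint ranges: [-2.71, 2.71], [-0.32, 2.16], [-1.57, 1.52], [0, 2.45], [-1.46, 4.6], [0, 2.02], [-2.83, 2.83]. Speed limits (rad/s): [1.89, 1.89, 2.57, 2.57, 3.01, 3.01, 3.01].

## Interface

Orientations are given as [roll, pitch, yaw] about the fixed x, y, z axes, in that order (R = Rz(yaw) Ry(pitch) Rx(roll)).
In Python, from bench import manip gives the robot as it stands. The module is installed in compiled form; this text tells all that it offers.
- The arm moves only by the tool move_arm, never from a script. Its argument "steps" is a list that holds one entry, the list of rows, each a list of 7 numbers: the shift along the tool's x, y, z scaled (see below), then the turn, a rotation vector about the tool's x, y, z scaled (see below), then the opening, from 0 (shut) to 1 (fully open). In form: [[[x, y, z, rx, ry, rz, grip], ...]]. A call has 1 to 8 rows; each row shifts and turns the commanded pose from where the row before left it, along the tool's axes as they then stand; what a row does not reach is not made up. The controller multiplies each number of a shift by 40 mm and each number of a turn by 4 degrees. A row lasts 1/12 s, in which the tool goes at most 41.7 mm and 7.16 degrees, less where a joint would pass 70% of its speed; a pose out of reach is approached as far as the arm can. A call with a number of a shift or a turn outside -1 to 1 is refused whole. A call with a gripper value outside its range is refused whole. The fingers move at their own pace and stop on an object; "grip_force" is the grip in N (left out, the last holds). Time passes only in rows, so rows that do not move let the fingers close. It gives the time, the measured TCP pose, the force, the opening and the grip force at its end, in the units of the state.
- manip.observe(): the state, without advancing time (a new reading comes with each control period).
- manip.capture(name): name is "scene" or "top"; returns the picture (420x560x3 uint8, blue, green, red); there is no depth.
- manip.camera_info(name): a dict with "K" (3x3 intrinsics, pixels), "extrinsics" (4x4, takes a point from camera to world coordinates). Camera axes: x right, y up, looking along -z (the intrinsics and any distortion apply to the point x, -y, -z); pixel columns grow to the right and rows downward; lengths in m; the calibration is good to about 2 mm. A picture is of the moment at which its call begins. camera_info takes no time and is no camera call.
- manip.finish_job(): hands the job in; it is judged then, once.
The state is a dict: "t": time; "q": joint angles; "joint_vel": joint speeds; "tau": joint torques, N m; "ee_pos": TCP position; "ee_rot": TCP orientation; "wrist_force": force on the tool from outside, world axes, zero at the start; "wrist_torque": the same for the moment, N m; "width": finger opening in m; "grip_force": force on a finger pad.
Only numpy, scipy, OpenCV 4.12 (cv2) and the standard library are available. Lean on these libraries where they do the work, as an engineer would, in place of code of your own. Each camera call takes 0.05 s, during which the arm holds its last target. There are 200 camera calls.

## Working session

There is one attempt and no reset: what is moved stays moved. The work goes in short steps, Python scripts to look and compute and a tool call to move; the robot and the scene stay as the last step left them, time stands still between calls to the robot, and variables do not carry over. Pictures are saved under pics/ and viewed, at most 13 in all, crops included, and the job is handed in when it is done.

Besides the shell and the picture viewer there is one more tool, called after "Emit:" in YAML: its name, and indented under it one key for each argument. move_arm: Moves the arm, as the interface text tells. Its arguments: {"type":"object","properties":{"steps":{"type":"array","items":{"type":"array","items":{"type":"array","items":{"type":"number"}}}},"grip_force":{"type":"number"}},"required":["steps"]}

```bash
mkdir -p pics
python3 - <<'E'
from bench import manip
import cv2,numpy as np
for n in("scene","top"):
    cv2.imwrite(f"pics/{n}0.png",manip.capture(n)); c=manip.camera_info(n); print(n,{k:np.round(v,4).tolist() if not isinstance(v,str) else v for k,v in c.items()})
s=manip.observe(); print({k:np.round(v,3).tolist() for k,v in s.items()}, manip.grasp_offset)
E
```

```text
scene {'K': [[448.9188, 0.0, 286.3249], [0.0, 448.9188, 211.8231], [0.0, 0.0, 1.0]], 'extrinsics': [[0.6999, -0.5737, 0.4255, 1.1005], [0.7141, 0.5491, -0.4342, -0.501], [0.0154, 0.6077, 0.794, 1.1874], [0.0, 0.0, 0.0, 1.0]]}
top {'K': [[380.6246, 0.0, 271.3304], [0.0, 380.6246, 206.9234], [0.0, 0.0, 1.0]], 'extrinsics': [[-0.0224, 0.9947, -0.1007, 0.3967], [-0.9996, -0.0207, 0.0182, 0.0859], [0.016, 0.1011, 0.9947, 1.1584], [0.0, 0.0, 0.0, 1.0]]}
{'t': 0.1, 'q': [-1.177, 0.707, -0.028, 1.485, 0.022, 0.951, -0.075], 'joint_vel': [-0.001, -0.002, 0.001, -0.001, 0.001, -0.0, -0.0], 'tau': [0.003, -88.428, 1.236, -23.645, 0.017, 0.005, 0.0], 'ee_pos': [0.243, 0.521, 0.231], 'ee_rot': [-3.141, 0.0, 2.706], 'wrist_force': [-0.249, 0.395, 0.65], 'wrist_torque': [-0.016, -0.021, 0.004], 'grip_force': 0.0, 'width': 0.086} 0.0187
```

View pics/scene0.png

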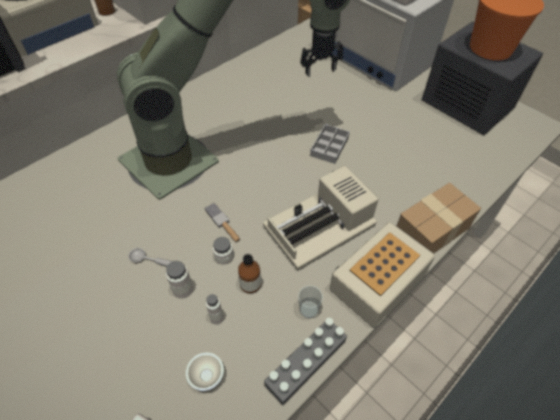

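View pics/top0.png

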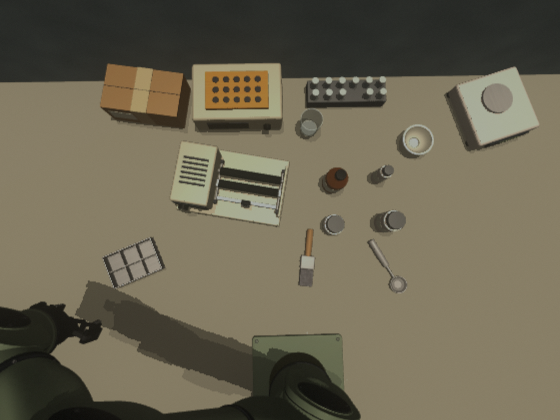

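Top view: mill with motor housing at (195,175), rollers around (250,180), grip at (245,203), large jar at (393,221), squat jar (334,225), slim jar (384,174). In the scene view, the grip is at (298,210), the large jar at (177,278) and the motor at (348,195).

```bash
cat > h.py <<'E'
import numpy as np,cv2
from bench import manip
from scipy.spatial.transform import Rotation as R
def ray(n,u,v):
    c=manip.camera_info(n);K=np.array(c["K"]);T=np.array(c["extrinsics"])
    d=np.linalg.inv(K)@[u,v,1]; d=T[:3,:3]@(d*[1,-1,-1]); return T[:3,3],d/np.linalg.norm(d)
def plane(n,u,v,z):
    o,d=ray(n,u,v); return o+d*(z-o[2])/d[2]
def tri(a,b):
    o1,d1=ray("top",*a);o2,d2=ray("scene",*b)
    s=np.linalg.lstsq(np.c_[d1,-d2],o2-o1,rcond=None)[0]
    p,q=o1+s[0]*d1,o2+s[1]*d2; return (p+q)/2,np.linalg.norm(p-q)
def proj(n,p):
    c=manip.camera_info(n);T=np.linalg.inv(np.array(c["extrinsics"])); x=(T[:3,:3]@p+T[:3,3])*[1,-1,-1]
    x=np.array(c["K"])@x; return x[:2]/x[2]
E
python3 - <<'E'
import cv2,numpy as np
t=cv2.imread("pics/top0.png");s=cv2.imread("pics/scene0.png")
def c(i,x,y,w,h,k): return cv2.resize(i[y:y+h,x:x+w],None,fx=k,fy=k,interpolation=cv2.INTER_CUBIC)
a=np.hstack([c(t,168,135,130,95,4),c(t,360,190,70,95,4)]); cv2.imwrite("pics/z1.png",a)
b=np.hstack([c(s,260,165,120,100,4),c(s,150,240,75,100,4)]); cv2.imwrite("pics/z2.png",b)
print(a.shape,b.shape)
E
```

```text
(380, 800, 3) (400, 780, 3)
```

View pics/z1.png

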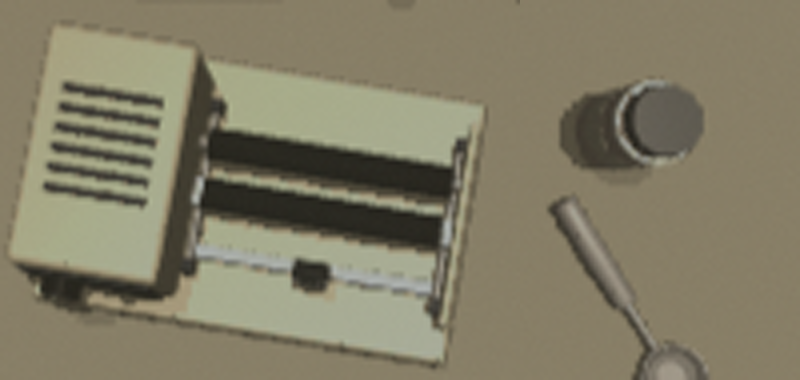

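View pics/z2.png

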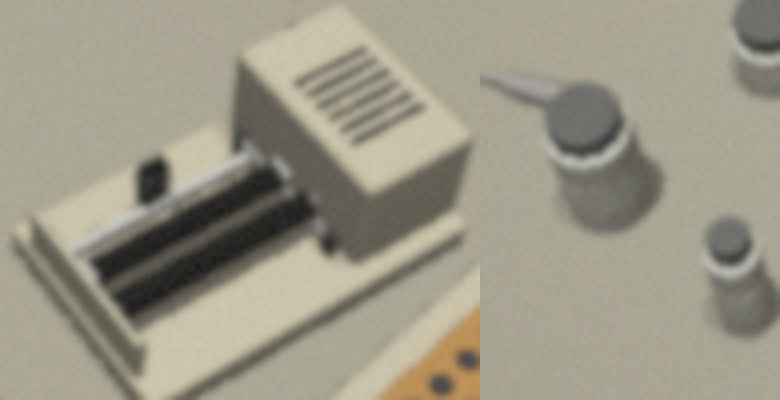

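The enlargement gives motor-top corners in mosaic pixels: top view (52,24), (198,46), (10,262), (155,286), scene view (470,138), (370,195), (340,5), (240,60). The lid centre is at (667,120) and (584,116), and the grip is at (312,275) and (153,178).

```bash
cat > m.py <<'E'
from h import *
A=lambda X,Y:(168+X/4-.375,135+Y/4-.375); A2=lambda X,Y:(360+(X-520)/4-.375,190+Y/4-.375)
B=lambda X,Y:(260+X/4-.375,165+Y/4-.375); B2=lambda X,Y:(150+(X-480)/4-.375,240+Y/4-.375)
mill=[((52,24),(470,138),(.085,.204)),((198,46),(370,195),(.085,.098)),((10,262),(340,5),(-.085,.204)),((155,286),(240,60),(-.085,.098))]
P=[];M=[]
for a,b,m in mill:
    p,e=tri(A(*a),B(*b)); print(np.round(p,4),round(e,4)); P.append(p[:2]);M.append(m)
for nm,a,m,z in [("chR",(485,105),(.1,-.106),.03),("chF",(442,363),(-.1,-.106),.03)]:
    p=plane("top",*A(*a),z); print(nm,np.round(p,4)); P.append(p[:2]);M.append(m)
for nm,b,m,z in [("schF",(14,235),(-.1,-.106),.03)]:
    p=plane("scene",*B(*b),z); print(nm,np.round(p,4)); P.append(p[:2]);M.append(m)
P=np.array(P);M=np.array(M)
from scipy.optimize import least_squares
f=lambda s:((np.c_[M,M*0][:,:2]@np.array([[np.cos(s[2]),np.sin(s[2])],[-np.sin(s[2]),np.cos(s[2])]])+s[:2])-P)
r=least_squares(lambda s:f(s).ravel(),[.5,.1,0]);print("mill",np.round(r.x,4)," yaw deg",np.degrees(r.x[2]));print(np.round(f(r.x),4).tolist())
s=r.x;w=lambda x,y,z:np.array([s[0]+np.cos(s[2])*x-np.sin(s[2])*y,s[1]+np.sin(s[2])*x+np.cos(s[2])*y,z])
for x in(-.053,-.039):
  for y in(-.012,.012):
    q=w(x,y,.087);u=proj("top",q);v=proj("scene",q);print("grip",np.round((u-[168,135])*4+1.5),np.round((v-[260,165])*4+1.5))
print("gripC",w(-.046,0,.087),"bed",w(0,0,.091))
print("jar lid",tri(A2(667,120),B2(584,116)))
print("jar top-plane",plane("top",*A2(667,120),.124),plane("scene",*B2(584,116),.124))
E
python3 m.py
```

```text
[0.6898 0.3129 0.1281] 0.0008
[0.6727 0.2132 0.1303] 0.0017
[0.5273 0.3441 0.1264] 0.0057
[0.5091 0.2462 0.1212] 0.0047
chR [0.6496 0.0091 0.03  ]
chF [0.4555 0.0463 0.03  ]
schF [0.4623 0.0462 0.03  ]
mill [ 0.5733  0.1312 -0.1815]  yaw deg -10.39764520679171
[[0.004, 0.0037], [0.0019, -0.001], [-0.0008, 0.0032], [-0.0017, -0.0032], [0.0029, -0.0002], [0.0003, -0.0013], [-0.0065, -0.0012]]
grip [326. 272.] [140. 175.]
grip [292. 266.] [165. 162.]
grip [329. 252.] [150. 187.]
grip [296. 247.] [176. 173.]
gripC [0.52804633 0.13953299 0.087     ] bed [0.57329096 0.13123097 0.091     ]
jar lid (array([ 0.46044612, -0.27298442,  0.12424172]), np.float64(0.0035112341497664447))
jar top-plane [ 0.45937301 -0.27450637  0.124     ] [ 0.46164438 -0.27171261  0.124     ]
```

Emit:
move_arm:
  steps:
    - [[-0.4, -0.22, 0, 0, 0, 0, 1], [-0.8, -0.44, 0, 0, 0, 0, 1], [-0.8, -0.44, 0, 0, 0, 0, 1], [-0.8, -0.44, 0, 0, 0, 0, 1], [-0.8, -0.44, 0, 0, 0, 0, 1], [-0.8, -0.44, 0, 0, 0, 0, 1], [-0.8, -0.44, 0, 0, 0, 0, 1], [-0.8, -0.44, 0, 0, 0, 0, 1]]

```text
t: 0.77
ee_pos: [0.4052, 0.2986, 0.2312]
ee_rot: [-3.141, -0.0, 2.706]
wrist_force: [0.7, 0.6, -0.0]
width: 0.0852
grip_force: 0.0
```

Emit:
move_arm:
  steps:
    - [[-0.8, -0.44, 0, 0, 0, 0, 1], [-0.8, -0.44, 0, 0, 0, 0, 1], [-0.8, -0.44, 0, 0, 0, 0, 1], [-0.8, -0.44, 0, 0, 0, 0, 1], [-0.8, -0.44, 0, 0, 0, 0, 1], [-0.3, -0.2, 0, 0, 0, -0.85, 1], [0, 0, 0, 0, 0, -0.95, 1], [0, 0, 0, 0, 0, -0.95, 1]]

```text
t: 1.43
ee_pos: [0.5203, 0.1395, 0.2309]
ee_rot: [-3.141, -0.0, 2.899]
wrist_force: [-1.4, 0.3, 0.3]
width: 0.0854
grip_force: 0.0
```

Emit:
move_arm:
  steps:
    - [[0, 0, 0, 0, 0, -0.9, 1], [0, 0, 0, 0, 0, 0, 0.7]]

```text
t: 1.6
ee_pos: [0.5199, 0.1404, 0.231]
ee_rot: [-3.141, -0.001, 2.963]
wrist_force: [-0.3, -0.3, -1.3]
width: 0.0756
grip_force: 0.0
```

```bash
cat > o.py <<'E'
from h import *
import json,sys
s=manip.observe(); print({k:np.round(s[k],4).tolist() for k in("t","q","ee_pos","ee_rot","wrist_force","width","grip_force")})
open("log.txt","a").write(json.dumps([list(map(float,s[k])) for k in("q","ee_pos","ee_rot")])+"\n")
E
cat > d.py <<'E'
# usage: d.py x y z roll pitch yaw : shift (units of 40mm) in tool axes, turn (units of 4deg)
from h import *
import sys
s=manip.observe();a=list(map(float,sys.argv[1:]));r=R.from_euler("xyz",s["ee_rot"])
print("shift",np.round(r.inv().apply(np.array(a[:3])-s["ee_pos"])/.04,2))
if len(a)>3: print("turn",np.round(np.degrees((r.inv()*R.from_euler("xyz",a[3:])).as_rotvec())/4,2))
E
python3 o.py; python3 d.py .520 .141 .12 3.1416 0 2.960
python3 - <<'E'
from h import *
cv2.imwrite("pics/top1.png",cv2.resize(manip.capture("top")[135:235,168:298],None,fx=6,fy=6,interpolation=cv2.INTER_CUBIC))
E
```

```text
{'t': 1.6, 'q': [-0.2235, 0.6545, -0.1847, 1.616, 0.1448, 0.8852, 0.9298], 'ee_pos': [0.5199, 0.1404, 0.231], 'ee_rot': [-3.1414, -0.0006, 2.9635], 'wrist_force': [-0.2671, -0.326, -1.2656], 'width': 0.0756, 'grip_force': 0.0}
shift [-0.    0.02  2.78]
turn [-0.   -0.01  0.05]
```

View pics/top1.png

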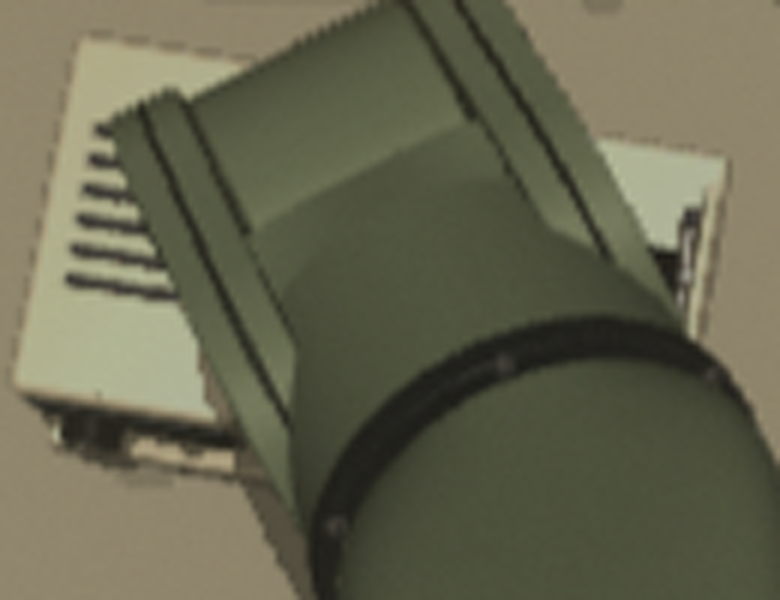

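Top view is blocked by the arm; only the motor corner and the right end of the mill show. I'll descend on the measured numbers and check with the scene camera.

Emit:
move_arm:
  steps:
    - [[0, 0, 0.6, 0, 0, 0, 0.7], [0, 0, 0.7, 0, 0, 0, 0.7], [0, 0, 0.7, 0, 0, 0, 0.7], [0, 0, 0.7, 0, 0, 0, 0.7], [0, 0, 0.5, 0, 0, 0, 0.7], [0, 0, 0.3, 0, 0, 0, 0.7], [0, 0, 0.3, 0, 0, 0, 0.7], [0, 0, 0.3, 0, 0, 0, 0.7]]

```text
t: 2.32
ee_pos: [0.5198, 0.1406, 0.0665]
ee_rot: [-3.141, -0.0, 2.958]
wrist_force: [-0.6, -0.7, 0.1]
width: 0.0596
grip_force: 0.0
```

```bash
python3 o.py; python3 d.py .520 .141 .055 3.1416 0 2.960
python3 - <<'E'
from h import *
cv2.imwrite("pics/s2.png",cv2.resize(manip.capture("scene")[140:265,250:390],None,fx=5,fy=4.8,interpolation=cv2.INTER_CUBIC))
E
```

```text
{'t': 2.3167, 'q': [-0.2594, 0.903, -0.1218, 1.7768, 0.211, 0.4749, 0.8639], 'ee_pos': [0.5198, 0.1406, 0.0665], 'ee_rot': [-3.141, -0.0002, 2.958], 'wrist_force': [-0.646, -0.6687, 0.1392], 'width': 0.0596, 'grip_force': 0.0}
shift [-0.    0.01  0.29]
turn [-0.01 -0.   -0.03]
```

View pics/s2.png

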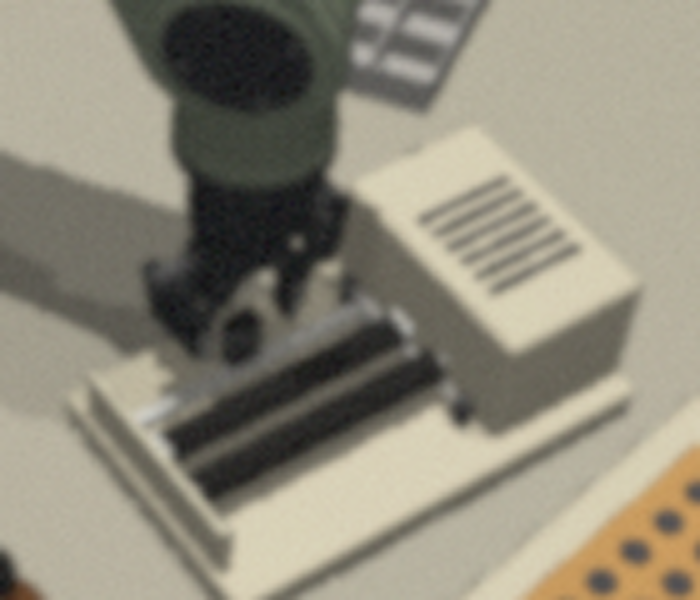

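The fingers straddle the black grip at (238,335), with the left finger at (185,310) and the right at (310,270). The rollers and motor are clear.

Emit:
move_arm:
  steps:
    - [[0, 0, 0.15, 0, 0, 0, 0.5], [0, 0, 0.1, 0, 0, 0, 0.35], [0, 0, 0, 0, 0, 0, 0.2], [0, 0, 0, 0, 0, 0, 0.1], [0, 0, 0, 0, 0, 0, 0.1], [0, 0, 0, 0, 0, 0, 0.1]]
  grip_force: 30

```text
t: 2.87
ee_pos: [0.52, 0.1411, 0.0572]
ee_rot: [3.141, -0.0, 2.961]
wrist_force: [2.6, 4.6, -16.5]
width: 0.0232
grip_force: 32.0
```

```bash
python3 o.py
```

```text
{'t': 2.8667, 'q': [-0.2614, 0.9193, -0.1184, 1.7803, 0.2145, 0.4543, 0.863], 'ee_pos': [0.52, 0.1411, 0.0572], 'ee_rot': [3.141, -0.0001, 2.9606], 'wrist_force': [2.6111, 4.6053, -16.4649], 'width': 0.0232, 'grip_force': 32.0058}
```

Emit:
move_arm:
  steps:
    - [[0.06, 0, 0, 0, 0, 0, 0.1], [0.08, 0, 0, 0, 0, 0, 0.1], [0.08, 0, 0, 0, 0, 0, 0.1], [0.08, 0, 0, 0, 0, 0, 0.1], [0.08, 0, 0, 0, 0, 0, 0.1], [0.08, 0, 0, 0, 0, 0, 0.1], [0, 0, 0, 0, 0, 0, 0.1]]

```text
t: 3.45
ee_pos: [0.5015, 0.1445, 0.0572]
ee_rot: [3.141, -0.0, 2.961]
wrist_force: [0.2, 5.1, -16.7]
width: 0.0234
grip_force: 31.9
```

Emit:
move_arm:
  steps:
    - [[0.05, 0, 0, 0, 0, 0, 0.1], [0.05, 0, 0, 0, 0, 0, 0.1], [0, 0, 0, 0, 0, 0, 0.1]]

```text
t: 3.7
ee_pos: [0.4979, 0.1452, 0.0572]
ee_rot: [3.141, 0.0, 2.961]
wrist_force: [1.4, 5.9, -17.9]
width: 0.0236
grip_force: 31.8
```

```bash
python3 o.py
```

```text
{'t': 3.7, 'q': [-0.2885, 0.9029, -0.105, 1.8535, 0.2138, 0.3955, 0.8385], 'ee_pos': [0.4979, 0.1452, 0.0572], 'ee_rot': [3.1409, 0.0002, 2.9607], 'wrist_force': [1.4023, 5.8555, -17.9], 'width': 0.0236, 'grip_force': 31.7745}
```

Emit:
move_arm:
  steps:
    - [[0.06, 0, 0, 0, 0, 0, 0.1], [0.06, 0, 0, 0, 0, 0, 0.1], [0, 0, 0, 0, 0, 0, 0.1]]

```text
t: 3.95
ee_pos: [0.4965, 0.1456, 0.0577]
ee_rot: [3.139, 0.007, 2.959]
wrist_force: [23.4, -0.8, -25.8]
width: 0.0236
grip_force: 32.2
```

Emit:
move_arm:
  steps:
    - [[0.06, 0, 0, 0, 0, 0, 0.1], [0.06, 0, 0, 0, 0, 0, 0.1], [0, 0, 0, 0, 0, 0, 0.1]]

```text
t: 4.2
ee_pos: [0.4937, 0.1462, 0.0584]
ee_rot: [3.138, 0.01, 2.958]
wrist_force: [32.7, -4.0, -17.0]
width: 0.0234
grip_force: 32.3
```

Emit:
move_arm:
  steps:
    - [[0, 0, 0, 0, 0, 0, 0.3], [0, 0, 0, 0, 0, 0, 0.6], [0, 0, 0, 0, 0, 0, 0.7], [0, 0, -0.3, 0, 0, 0, 0.7], [0, 0, -0.6, 0, 0, 0, 0.8], [0, 0, -0.8, 0, 0, 0, 1], [0, 0, -0.8, 0, 0, 0, 1], [0, 0, -0.8, 0, 0, 0, 1]]

```text
t: 4.87
ee_pos: [0.4879, 0.1463, 0.191]
ee_rot: [-3.141, -0.001, 2.961]
wrist_force: [0.9, 0.2, -0.3]
width: 0.0855
grip_force: 0.0
```

Emit:
move_arm:
  steps:
    - [[0, 0.8, -0.8, 0, 0, 0, 1], [0, 0.95, -0.3, 0, 0, 0, 1], [0, 0.95, 0, 0, 0, 0, 1], [0, 0.95, 0, 0, 0, 0, 1], [0, 0.95, 0, 0, 0, 0, 1], [0, 0.95, 0, 0, 0, 0, 1], [0, 0.95, 0, 0, 0, 0, 1], [0, 0.95, 0, 0, 0, 0, 1]]

```text
t: 5.53
ee_pos: [0.5412, 0.4384, 0.2311]
ee_rot: [-3.141, -0.0, 2.961]
wrist_force: [1.6, -0.1, 0.9]
width: 0.0853
grip_force: 0.0
```

```bash
python3 o.py
python3 - <<'E'
from h import *
t=manip.capture("top");cv2.imwrite("pics/t3f.png",t);s=manip.capture("scene");cv2.imwrite("pics/s3f.png",s)
c=lambda i,x,y,w,h,k: cv2.resize(i[y:y+h,x:x+w],None,fx=k,fy=k,interpolation=cv2.INTER_CUBIC)
a=np.hstack([c(t,205,140,90,95,4),c(t,300,160,110,95,4)]);b=np.hstack([c(s,255,175,90,55,4),c(s,150,215,110,55,4)])
cv2.imwrite("pics/m3.png",np.vstack([a,b]))
E
```

```text
{'t': 5.5333, 'q': [-0.683, 0.9317, -0.1309, 0.9286, 0.1093, 1.2872, 0.598], 'ee_pos': [0.5412, 0.4384, 0.2311], 'ee_rot': [-3.1414, -0.0001, 2.9609], 'wrist_force': [1.5809, -0.0688, 0.8529], 'width': 0.0853, 'grip_force': 0.0}
```

View pics/m3.png

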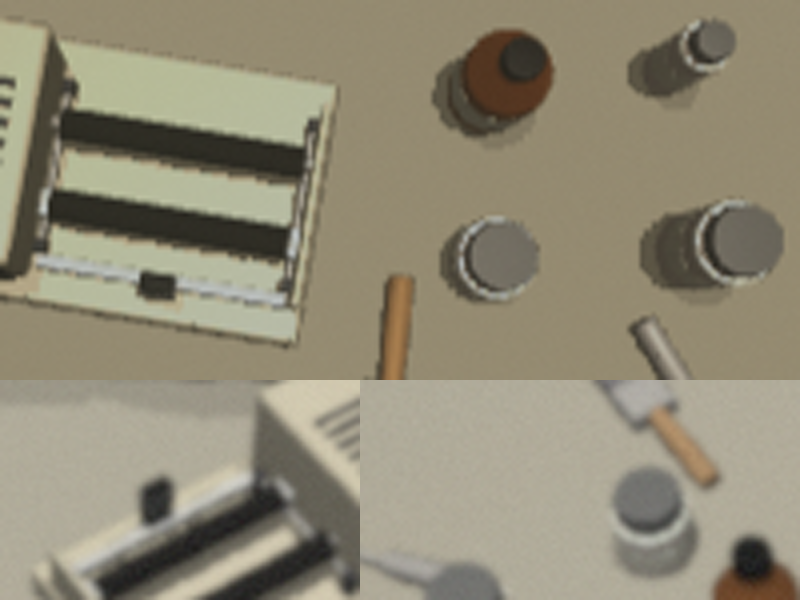

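The mosaic shows the front roller now wide (rear axis about (185,143), front about (170,226)), the grip at (157,286), and the jar lid at (745,241); nothing else has moved.

```bash
cat > fk.py <<'E'
from h import *
import json,itertools
from scipy.optimize import least_squares
D=[json.loads(l) for l in open("log.txt")]; D.append([[-1.177,.707,-.028,1.485,.022,.951,-.075],[.243,.521,.231],[-3.141,0,2.706]])
E_=lambda a,t:R.from_euler(a,t)
def fk(p,q,sg):
    h,L1,a,b,L2,e,L3,c1,c7=p; s1,s3,s5,s7=sg
    r=E_("z",s1*q[0]+c1);x=np.array([0,0,h])
    r=r*E_("y",q[1])*E_("z",s3*q[2]); x=x+r.apply([a,0,L1])
    r=r*E_("y",q[3]); x=x+r.apply([b,0,0]); r=r*E_("z",s5*q[4]);x=x+r.apply([0,0,L2])
    r=r*E_("y",q[5]);x=x+r.apply([e,0,0]);r=r*E_("z",s7*q[6]+c7);return x+r.apply([0,0,L3]),r
def res(p,sg):
    o=[]
    for q,x,w in D:
        X,r=fk(p,q,sg);o+=list((X-x)*5)+list((r*E_("xyz",w).inv()).as_rotvec())
    return np.array(o+list(np.array([p[2],p[3],p[5]])*1e-3))
def fit():
    best=None
    for sg in itertools.product((1,-1),repeat=4):
      for c7 in(0,1.57,3.14,-1.57):
        r=least_squares(res,[.3,.4,0,0,.4,0,.25,0,c7],args=(sg,),max_nfev=60)
        if best is None or r.cost<best[0]: best=(r.cost,sg,r.x)
    return best
E
python3 - <<'E'
from fk import *
import pickle
b=fit();print(b[0],b[1],np.round(b[2],4)); pickle.dump(b,open("fk.pkl","wb")); print(np.round(res(b[2],b[1])*1000,1)[:36].reshape(-1,6))
f=lambda X,Y,z=.062:plane("top",205+X/4-.375,140+Y/4-.375,z)
rl,rr,fl,fr=f(62,125),f(305,162),f(50,208),f(290,245)
print(rl,rr,fl,fr);m=(rl+rr+fl+fr)/4;print("mid",m,"yaw",np.degrees([np.arctan2(*(p-q)[:2]) for p,q in((rl,rr),(fl,fr))]),"len",np.linalg.norm(rl-rr), "gap",np.linalg.norm(rl-fl),np.linalg.norm(rr-fr))
E
```

```text
0.0006203834299873305 (-1, -1, -1, -1) [-1.2904e+00  5.3280e-01  5.7000e-03  8.0000e-04  2.8970e-01  1.1600e-02
 -1.2890e+00 -5.2500e-02  1.5184e+00]
[[ -4.9   7.   13.8   0.    0.   -0.1]
 [  0.7   9.5  -1.8   0.    0.   -0.1]
 [ -1.6   0.8  -3.   -0.   -0.   -0.1]
 [ -6.    4.7  -3.   -0.   -0.   -0.1]
 [ 16.9 -20.1  -5.5   0.    0.   -0.1]
 [ -7.5   5.4  -0.5  -0.3   0.5   0.7]]
[0.61649627 0.21284277 0.062     ] [0.58570118 0.03621899 0.062     ] [0.55556803 0.22206581 0.062     ] [0.52498647 0.04862231 0.062     ]
mid [0.57068799 0.12993747 0.062     ] yaw [9.89033702 9.99961378] len 0.17928831290087674 gap 0.06162235306130677 0.061968687360555864
```

Emit:
move_arm:
  steps:
    - [[0.05, -0.5, -0.1, 0, 0, 0, 1], [0.05, -0.97, -0.1, 0, 0, 0, 1], [0.05, -0.97, -0.1, 0, 0, 0, 1], [0.05, -0.97, -0.1, 0, 0, 0, 1], [0.05, -0.97, -0.1, 0, 0, 0, 1], [0.05, -0.97, -0.1, 0, 0, 0, 1], [0.05, -0.97, -0.1, 0, 0, 0, 1], [0.05, -0.97, -0.1, 0, 0, 0, 1]]

```text
t: 6.3
ee_pos: [0.4721, 0.1508, 0.2632]
ee_rot: [-3.141, -0.0, 2.961]
wrist_force: [2.0, 0.2, 0.9]
width: 0.0853
grip_force: 0.0
```

Emit:
move_arm:
  steps:
    - [[0.05, -0.97, -0.1, 0, 0, 0, 1], [0.05, -0.97, -0.1, 0, 0, 0, 1], [0.05, -0.97, -0.1, 0, 0, 0, 1], [0.05, -0.97, -0.1, 0, 0, 0, 1], [0.05, -0.97, 0, 0, 0, 0, 1], [0.05, -0.97, 0, 0, 0, 0, 1], [0.05, -0.97, 0, 0, 0, 0, 1], [0.05, -0.97, 0, 0, 0, 0, 1]]

```text
t: 6.97
ee_pos: [0.4004, -0.1513, 0.2791]
ee_rot: [-3.141, 0.0, 2.961]
wrist_force: [0.2, 0.2, 0.1]
width: 0.0851
grip_force: 0.0
```

```bash
python3 o.py
```

```text
{'t': 6.9667, 'q': [0.4161, 0.4303, -0.2016, 1.8957, 0.1142, 0.8265, 1.5447], 'ee_pos': [0.4004, -0.1513, 0.2791], 'ee_rot': [-3.1413, 0.0, 2.9606], 'wrist_force': [0.218, 0.2287, 0.0764], 'width': 0.0851, 'grip_force': 0.0}
```

Emit:
move_arm:
  steps:
    - [[0, 0, 0, 0, 0, 1, 1], [0, 0, 0, 0, 0, 1, 1], [0, 0, 0, 0, 0, 1, 1], [0, 0, 0, 0, 0, 1, 1], [0, 0, 0, 0, 0, 1, 1], [0, 0, 0, 0, 0, 1, 1], [0, 0, 0, 0, 0, 1, 1], [0, 0, 0, 0, 0, 1, 1]]

```text
t: 7.63
ee_pos: [0.4012, -0.1496, 0.279]
ee_rot: [-3.141, -0.0, 2.398]
wrist_force: [-0.8, -0.8, -0.2]
width: 0.0854
grip_force: 0.0
```

Emit:
move_arm:
  steps:
    - [[0, 0, 0, 0, -1, 0, 1], [0, 0, 0, 0, -1, 0, 1], [0, 0, 0, 0, -1, 0, 1]]

```text
t: 7.88
ee_pos: [0.4013, -0.1496, 0.2791]
ee_rot: [3.14, 0.212, 2.401]
wrist_force: [0.8, -0.6, -0.6]
width: 0.0858
grip_force: 0.0
```

```bash
python3 o.py
```

```text
{'t': 7.8833, 'q': [0.1595, 0.3526, 0.0662, 2.0868, 0.1631, 0.5234, 0.9162], 'ee_pos': [0.4013, -0.1496, 0.2791], 'ee_rot': [3.1405, 0.2123, 2.4015], 'wrist_force': [0.7558, -0.5606, -0.5975], 'width': 0.0858, 'grip_force': 0.0}
```

Emit:
move_arm:
  steps:
    - [[0, 0, 0, 0, 0, 1, 1], [0, 0, 0, 0, 0, 1, 1], [0, 0, 0, 0, -1, 1, 1], [0, 0, 0, 0, -1, 1, 1], [0, 0, 0, 0, -1, 0.4, 1], [0, 0, 0, 0, -1, 0, 1], [0, 0, 0, 0, 0, 0, 1]]

```text
t: 8.47
ee_pos: [0.4012, -0.1491, 0.2774]
ee_rot: [3.071, 0.431, 2.096]
wrist_force: [-0.5, 1.2, -0.4]
width: 0.0858
grip_force: 0.0
```

```bash
python3 o.py
python3 - <<'E'
from fk import *
import pickle
b=fit();print(b[0],b[1],np.round(b[2],4)); pickle.dump(b,open("fk.pkl","wb")); print(np.round(res(b[2],b[1])*200,1)[:54].reshape(-1,6))
E
```

```text
{'t': 8.4667, 'q': [-0.3177, 0.3787, 0.5566, 2.2752, 0.385, 0.218, 0.3503], 'ee_pos': [0.4012, -0.1491, 0.2774], 'ee_rot': [3.0715, 0.431, 2.0959], 'wrist_force': [-0.4711, 1.1666, -0.39], 'width': 0.0858, 'grip_force': 0.0}
0.0022228628572511125 (-1, -1, -1, -1) [ 0.3357  0.5278  0.0041  0.0017  0.2897  0.0056  0.3345 -0.0564  1.5152]
[[-0.6  0.5  1.5  0.   0.  -0.2]
 [ 0.   0.4 -0.2  0.   0.  -0.2]
 [ 0.1  0.4 -0.3 -0.  -0.  -0.2]
 [-0.3  1.5 -0.3 -0.  -0.  -0.2]
 [ 5.1 -5.5 -1.2  0.   0.  -0.2]
 [ 1.   7.   2.5  0.   0.  -0.2]
 [ 1.9  4.2  0.5 -1.7  1.6 -0.4]
 [-0.6 -1.8 -1.4 -2.9  3.7 -1.2]
 [-0.3 -0.2 -1.2 -0.1  0.1  0. ]]
```

```bash
cat > plan.py <<'E'
from fk import *
import pickle
_,SG,PP=pickle.load(open("fk.pkl","rb"))
lo=np.array([-2.71,-.32,-1.57,0,-1.46,0,-2.83]);hi=np.array([2.71,2.16,1.52,2.45,4.6,2.02,2.83])
Z=np.array([0,0,1.]);jar=np.array([.4605,-.2735]);Y=np.radians(-10.2);ym=np.array([-np.sin(Y),np.cos(Y),0]);bed=np.array([.5718,.1305,.091])
def frames(phi,a,H=.064,back=.015):
    d=np.array([np.cos(phi),np.sin(phi),0]);z=np.cos(a)*d-np.sin(a)*Z;x=-(np.cos(a)*Z+np.sin(a)*d);Rp=np.c_[x,np.cross(z,x),z]
    tp=np.r_[jar,H]+back*z
    l=-ym;z2=-np.cos(a)*Z-np.sin(a)*l;x2=-np.cos(a)*l+np.sin(a)*Z;Rq=np.c_[x2,np.cross(z2,x2),z2]
    tq=bed+(H-.062)*l+back*z2
    return (tp,Rp),(tq,Rq)
def ik(t,M,q0):
    f=lambda q:np.r_[(lambda X,r:np.r_[(X-t)*5,(r*R.from_matrix(M).inv()).as_rotvec()])(*fk(PP,q,SG)),.02*(q-q0)]
    r=least_squares(f,np.clip(q0,lo+.01,hi-.01),bounds=(lo,hi),max_nfev=80);return r.x,np.linalg.norm(f(r.x)[:6])
E
python3 - <<'E'
from plan import *
q0=np.array([-.3177,.3787,.5566,2.2752,.385,.218,.3503])
seeds=[q0,np.array([.5,1,0,1.6,1.3,.8,.3]),np.array([.5,1,0,1.6,-1.3,.8,1.]),np.array([.5,1,0,1.6,3.1,.5,-1.])]
for a in(15,30,45):
  for p in(-110,-85,-60,-30):
    (t,M),(t2,M2)=frames(np.radians(p),np.radians(a))
    for k,s in enumerate(seeds):
        q,e=ik(t,M,s)
        if e<.02:
            q2,e2=ik(t2,M2,q);print(a,p,k,np.round(q,2),round(e,3),"m",round(min((q-lo).min(),(hi-q).min()),2),"| place",np.round(q2,2),round(e2,3),"m",round(min((q2-lo).min(),(hi-q2).min()),2))
E
```

```text
15 -110 0 [-0.53  1.63  1.    1.57  0.15  0.77 -0.61] 0.001 m 0.52 | place [-0.04  0.93 -0.2   1.7  -0.21  0.46 -0.14] 0.001 m 0.46
15 -110 1 [-0.3   1.43  0.42  1.58  0.86  1.05 -1.24] 0.001 m 0.73 | place [ 0.17  1.   -0.64  1.71  0.59  0.52 -0.88] 0.001 m 0.52
15 -110 2 [-0.62  1.87  1.46  1.57 -0.56  0.87  0.03] 0.001 m 0.06 | place [-0.58  1.12  0.98  1.71 -1.33  1.16  0.78] 0.001 m 0.13
15 -110 3 [-0.01  1.4  -0.16  1.58  1.24  1.51 -1.52] 0.001 m 0.51 | place [ 0.32  1.16 -1.06  1.71  1.07  0.8  -1.29] 0.0 m 0.51
15 -85 0 [-0.72  1.78  1.15  2.02 -0.2   0.02 -0.25] 0.001 m 0.02 | place [-0.17  0.92  0.08  1.71 -0.64  0.54  0.25] 0.001 m 0.54
15 -85 1 [-0.14  1.41  0.    2.04  1.65  1.32 -1.93] 0.002 m 0.41 | place [ 0.34  1.19 -1.13  1.71  1.13  0.86 -1.34] 0.001 m 0.44
15 -85 2 [-0.71  1.78  1.15  2.04 -1.4   0.    0.97] 0.004 m 0.0 | place [-0.52  1.06  0.81  1.72 -1.25  1.01  0.74] 0.001 m 0.21
15 -85 3 [-0.2   1.41  0.1   2.04  1.65  1.22 -1.95] 0.001 m 0.41 | place [ 0.32  1.16 -1.08  1.71  1.09  0.81 -1.31] 0.001 m 0.49
15 -60 1 [ 0.11  1.6  -0.24  2.44  2.09  2.02 -2.22
[... 1343 characters left out ...]
  1.1   0.43  1.8  -1.46  1.18  1.2 ] 0.001 m 0.0
45 -110 3 [ 0.21  1.13 -0.3   1.79  1.27  1.11 -1.43] 0.001 m 0.66 | place [ 0.64  1.43 -1.29  1.8   1.05  0.55 -1.  ] 0.001 m 0.28
45 -85 1 [ 0.23  1.12 -0.34  2.14  1.79  1.11 -1.65] 0.003 m 0.31 | place [ 0.66  1.51 -1.42  1.8   1.19  0.68 -1.12] 0.001 m 0.15
45 -85 3 [ 0.04  1.09  0.01  2.14  1.85  0.8  -1.76] 0.001 m 0.31 | place [ 0.53  1.21 -0.86  1.99  2.54  0.   -2.58] 0.126 m 0.0
45 -60 1 [ 0.5   1.27 -0.69  2.45  2.21  1.57 -1.54] 0.003 m 0.0 | place [ 0.67  1.6  -1.57  1.8   1.3   0.84 -1.2 ] 0.001 m 0.0
45 -60 3 [ 0.22  1.16 -0.11  2.45  2.46  1.19 -1.92] 0.003 m 0.0 | place [ 0.53  1.21 -0.85  1.99  2.72  0.   -2.75] 0.125 m 0.0
```

```bash
python3 - <<'E'
from plan import *
for n,u,v,z in(("squat",300+(500-360)/4,160+255/4,.074),("reagent",300+(523-360)/4,160+60/4,.15),("slim",300+(713-360)/4,160+42/4,.124)): print(n,np.round(plane("top",u,v,z),3))
q=np.array([-.3177,.3787,.5566,2.2752,.385,.218,.3503])
for p,a in((-95,35),(-100,35),(-100,25),(-105,30)):
    (t,M),(t2,M2)=frames(np.radians(p),np.radians(a)); s=q
    print(p,a,R.from_matrix(M).as_euler("xyz").round(4),t.round(4),"place",R.from_matrix(M2).as_euler("xyz").round(4),t2.round(4))
    for b,tt,MM in (("hi",t-.1*M[:,2]+[0,0,.12],M),("pre",t-.1*M[:,2],M),("grasp",t,M),("lift",t+[0,0,.15],M),("over",t2+[0,0,.12],M2),("pl",t2,M2)):
        s,e=ik(tt,MM,s); print(b,np.round(s,2),round(e,3),"m",round(min((s-lo).min(),(hi-s).min()),2))
E
python3 d.py .467 -.204 .235
```

```text
squat [ 0.454 -0.115  0.074]
reagent [ 0.581 -0.122  0.15 ]
slim [ 0.596 -0.259  0.124]
-95 35 [3.1416 0.9599 1.4835] [ 0.4594 -0.2857  0.0554] place [ 3.1416 -0.6109  1.3928] [0.573  0.137  0.0787]
hi [-0.69  1.06  1.04  1.92  0.21  0.52 -0.26] 0.001 m 0.48
pre [-0.66  1.28  0.95  1.94  0.12  0.35 -0.36] 0.0 m 0.35
grasp [-0.5   1.41  0.94  1.96  0.12  0.14 -0.36] 0.0 m 0.14
lift [-0.53  1.11  1.04  1.97  0.24  0.3  -0.22] 0.0 m 0.3
over [ 0.14  0.79 -0.18  1.72 -0.77  0.73  0.45] 0.001 m 0.69
pl [ 0.21  1.01 -0.32  1.79 -0.85  0.46  0.66] 0.001 m 0.46
-100 35 [3.1416 0.9599 1.3963] [ 0.4584 -0.2856  0.0554] place [ 3.1416 -0.6109  1.3928] [0.573  0.137  0.0787]
hi [-0.65  1.06  1.    1.82  0.22  0.66 -0.31] 0.001 m 0.52
pre [-0.62  1.27  0.92  1.84  0.13  0.5  -0.41] 0.0 m 0.5
grasp [-0.47  1.39  0.91  1.88  0.14  0.28 -0.41] 0.0 m 0.28
lift [-0.5   1.11  1.01  1.9   0.24  0.44 -0.28] 0.0 m 0.44
over [ 0.16  0.79 -0.22  1.72 -0.74  0.71  0.42] 0.002 m 0.71
pl [ 0.23  1.02 -0.35  1.78 -0.8   0.44  0.61] 0.001 m 0.44
-100 25 [3.1416 1.1345 1.3963] [ 0.4581 -0.2869  0.0577] place [ 3.
[... 206 characters left out ...]
 -0.51] 0.0 m 0.37
lift [-0.58  1.26  1.1   1.89  0.26  0.45 -0.38] 0.0 m 0.42
over [-0.05  0.75  0.    1.67 -0.65  0.76  0.27] 0.001 m 0.76
pl [ 0.03  0.95 -0.14  1.76 -0.74  0.48  0.44] 0.001 m 0.48
-105 30 [3.1416 1.0472 1.309 ] [ 0.4571 -0.286   0.0565] place [ 3.1416 -0.5236  1.3928] [0.5728 0.1359 0.078 ]
hi [-0.64  1.14  0.99  1.7   0.23  0.82 -0.4 ] 0.001 m 0.53
pre [-0.61  1.34  0.91  1.7   0.14  0.7  -0.5 ] 0.0 m 0.61
grasp [-0.48  1.44  0.92  1.77  0.15  0.46 -0.5 ] 0.0 m 0.46
lift [-0.51  1.18  1.01  1.81  0.25  0.58 -0.37] 0.0 m 0.51
over [ 0.07  0.77 -0.13  1.7  -0.67  0.72  0.32] 0.001 m 0.72
pl [ 0.14  0.98 -0.27  1.77 -0.74  0.44  0.5 ] 0.001 m 0.44
shift [-1.39  0.61  1.85]
```

```bash
python3 d.py .4726 -.205 .2328 3.1416 .9599 1.3963
```

```text
shift [-1.45  0.71  1.95]
turn [ 7.45 -7.55  7.54]
```

Emit:
move_arm:
  steps:
    - [[-0.24, 0.12, 0.32, 0, 0, 0, 1], [-0.48, 0.24, 0.65, 0, 0, 0, 1], [-0.48, 0.24, 0.65, 0, 0, 0, 1], [-0.25, 0.11, 0.33, 0.5, -0.5, 0.5, 1], [0, 0, 0, 0.7, -0.7, 0.7, 1], [0, 0, 0, 0.7, -0.7, 0.7, 1], [0, 0, 0, 0.7, -0.7, 0.7, 1], [0, 0, 0, 0.7, -0.7, 0.7, 1]]

```text
t: 9.13
ee_pos: [0.4726, -0.2076, 0.2326]
ee_rot: [-3.124, 0.654, 1.812]
wrist_force: [-0.7, 0.6, -0.9]
width: 0.0857
grip_force: 0.0
```

Emit:
move_arm:
  steps:
    - [[0, 0, 0, 0.7, -0.7, 0.7, 1], [0, 0, 0, 0.7, -0.7, 0.7, 1], [0, 0, 0, 0.7, -0.7, 0.7, 1], [0, 0, 0, 0.7, -0.7, 0.7, 1], [0, 0, 0, 0.7, -0.7, 0.7, 1], [0, 0, 0, 0.65, -0.7, 0.7, 1], [0, 0, 0, 0, 0, 0, 1]]

```text
t: 9.72
ee_pos: [0.4734, -0.2071, 0.23]
ee_rot: [-3.127, 0.955, 1.403]
wrist_force: [0.7, 0.6, -1.4]
width: 0.0853
grip_force: 0.0
```

```bash
python3 o.py;  python3 d.py .4726 -.205 .2328 3.1416 .9599 1.3963; python3 d.py .4726 -.205 .1128
```

```text
{'t': 9.7167, 'q': [-0.6123, 1.1051, 1.0647, 1.8398, 0.0932, 0.6313, -0.1377], 'ee_pos': [0.4734, -0.2071, 0.23], 'ee_rot': [-3.1275, 0.9553, 1.4035], 'wrist_force': [0.6755, 0.6306, -1.4133], 'width': 0.0853, 'grip_force': 0.0}
shift [-0.03 -0.03 -0.08]
turn [-0.12 -0.07  0.06]
shift [ 2.42 -0.    1.65]
```

Emit:
move_arm:
  steps:
    - [[0.3, 0, 0.2, -0.12, -0.07, 0.06, 1], [0.5, 0, 0.35, 0, 0, 0, 1], [0.5, 0, 0.35, 0, 0, 0, 1], [0.5, 0, 0.35, 0, 0, 0, 1], [0.4, 0, 0.25, 0, 0, 0, 1], [0.2, 0, 0.15, 0, 0, 0, 1], [0, 0, 0, 0, 0, 0, 1]]

```text
t: 10.3
ee_pos: [0.4727, -0.207, 0.1147]
ee_rot: [3.139, 0.958, 1.397]
wrist_force: [-0.5, -1.1, 0.2]
width: 0.0856
grip_force: 0.0
```

```bash
python3 o.py;  python3 d.py .4584 -.2856 .0554 3.1416 .9599 1.3963
python3 - <<'E'
from h import *
t=manip.capture("top");s=manip.capture("scene")
c=lambda i,x,y,w,h,k: cv2.resize(i[y:y+h,x:x+w],None,fx=k,fy=k,interpolation=cv2.INTER_CUBIC)
cv2.imwrite("pics/m4.png",np.hstack([c(t,300,150,130,130,3),c(s,140,190,130,130,3)]))
E
```

```text
{'t': 10.3, 'q': [-0.5852, 1.3057, 0.9675, 1.8822, 0.0036, 0.4536, -0.2395], 'ee_pos': [0.4727, -0.207, 0.1147], 'ee_rot': [3.1393, 0.958, 1.3967], 'wrist_force': [-0.5343, -1.0566, 0.1813], 'width': 0.0856, 'grip_force': 0.0}
shift [ 0.06 -0.02  2.49]
turn [ 0.04 -0.03  0.  ]
```

View pics/m4.png

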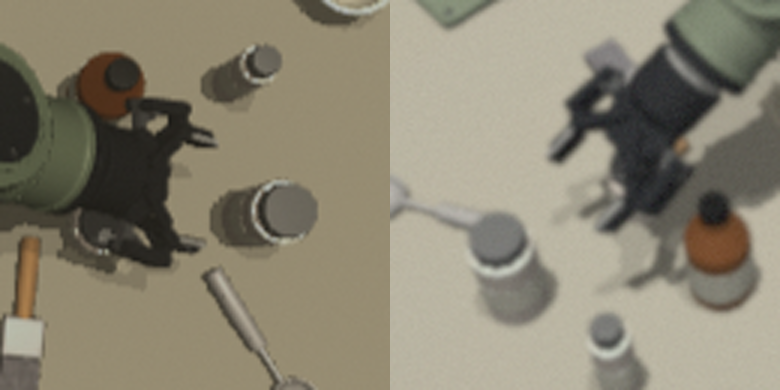

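Top inset: the open fingers (tips at (213,142) and (203,242)) point at the large jar's lid (288,210). The scoop handle, squat jar and bottle stay clear.

Emit:
move_arm:
  steps:
    - [[-0.06, -0.02, 0.3, 0, 0, 0, 1], [0, 0, 0.5, 0, 0, 0, 1], [0, 0, 0.5, 0, 0, 0, 1], [0, 0, 0.4, 0, 0, 0, 1], [0, 0, 0.3, 0, 0, 0, 1], [0, 0, 0.2, 0, 0, 0, 1], [0, 0, 0.13, 0, 0, 0, 1], [0, 0, 0, 0, 0, 0, 1]]

```text
t: 11.07
ee_pos: [0.4599, -0.2835, 0.0654]
ee_rot: [3.132, 0.961, 1.392]
wrist_force: [-0.2, -0.5, 0.8]
width: 0.0856
grip_force: 0.0
```

```bash
python3 o.py;  python3 d.py .4588 -.2832 .0631 3.1416 .9599 1.3963
python3 - <<'E'
from h import *
t=manip.capture("top");s=manip.capture("scene")
c=lambda i,x,y,w,h,k: cv2.resize(i[y:y+h,x:x+w],None,fx=k,fy=k,interpolation=cv2.INTER_CUBIC)
cv2.imwrite("pics/m5.png",np.hstack([c(t,330,170,100,100,4),c(s,140,210,100,100,4)]))
E
```

```text
{'t': 11.0667, 'q': [-0.4383, 1.4043, 0.9428, 1.9166, 0.0046, 0.243, -0.2373], 'ee_pos': [0.4599, -0.2835, 0.0654], 'ee_rot': [3.1323, 0.9606, 1.3917], 'wrist_force': [-0.1932, -0.5221, 0.8109], 'width': 0.0856, 'grip_force': 0.0}
shift [ 0.05 -0.03  0.03]
turn [ 0.08  0.01 -0.04]
```

View pics/m5.png

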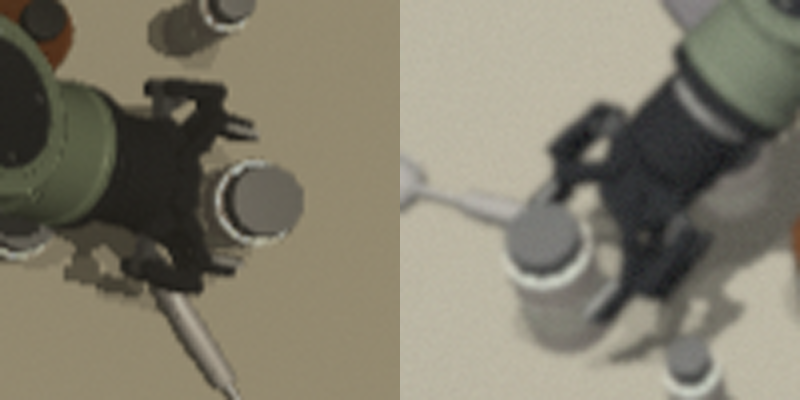

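Both pads straddle the jar: top inset fingers at (245,130) and (230,265), lid at (268,203). Nothing else is touched.

Emit:
move_arm:
  steps:
    - [[0.05, -0.03, 0.08, 0.08, 0, -0.04, 1], [0, 0, 0, 0, 0, 0, 0.7], [0, 0, 0, 0, 0, 0, 0.5], [0, 0, 0, 0, 0, 0, 0.4], [0, 0, 0, 0, 0, 0, 0.4], [0, 0, 0, 0, 0, 0, 0.4]]
  grip_force: 50

```text
t: 11.67
ee_pos: [0.4584, -0.2841, 0.062]
ee_rot: [-3.141, 0.961, 1.397]
wrist_force: [-1.2, 3.7, 5.3]
width: 0.0584
grip_force: 52.5
```

```bash
python3 o.py
```

```text
{'t': 11.6667, 'q': [-0.4358, 1.4105, 0.9394, 1.9138, 0.0039, 0.2455, -0.2381], 'ee_pos': [0.4584, -0.2841, 0.062], 'ee_rot': [-3.1409, 0.9613, 1.3972], 'wrist_force': [-1.1729, 3.7122, 5.3222], 'width': 0.0584, 'grip_force': 52.4633}
```

Emit:
move_arm:
  steps:
    - [[-0.12, 0, -0.09, 0, 0, 0, 0.4], [-0.25, 0, -0.17, 0, 0, 0, 0.4], [-0.41, 0, -0.29, 0, 0, 0, 0.4], [-0.57, 0, -0.4, 0, 0, 0, 0.4], [-0.57, 0, -0.4, 0, 0, 0, 0.4], [-0.57, 0, -0.4, 0, 0, 0, 0.4], [-0.57, 0, -0.4, 0, 0, 0, 0.4], [-0.57, 0, -0.4, 0, 0, 0, 0.4]]

```text
t: 12.33
ee_pos: [0.4581, -0.2839, 0.2411]
ee_rot: [-3.141, 0.96, 1.396]
wrist_force: [0.4, 0.6, -5.2]
width: 0.0579
grip_force: 54.8
```

Emit:
move_arm:
  steps:
    - [[-0.57, 0, -0.4, 0, 0, 0, 0.4], [-0.41, 0, -0.29, 0, 0, 0, 0.4], [-0.25, 0, -0.17, 0, 0, 0, 0.4], [0, 0, 0, 0, 0, 0, 0.4]]

```text
t: 12.67
ee_pos: [0.4586, -0.2841, 0.3011]
ee_rot: [3.137, 0.96, 1.393]
wrist_force: [-0.5, 0.1, -5.7]
width: 0.0583
grip_force: 55.1
```

```bash
python3 o.py
python3 d.py .573 .137 .30 3.1416 -.6109 1.3928
python3 - <<'E'
from plan import *
g=(np.array([.4584,-.2841,.062]),R.from_euler("xyz",[-3.1409,.9613,1.3972]))
o=g[1].inv().apply(np.array([.4605,-.2735,0])-g[0]); ax=g[1].inv().apply(Z); print("jar origin in tool",o,"axis",ax)
s=manip.observe();q=np.array(s["q"]);r0=R.from_euler("xyz",s["ee_rot"]);r1=R.from_euler("xyz",[3.1416,-.6109,1.3928]);v=(r0.inv()*r1).as_rotvec()
p0=np.array(s["ee_pos"]);p1=np.array([.573,.137,.30])
for k in np.linspace(0,1,7)[1:]:
    q,e=ik(p0+k*(p1-p0),(r0*R.from_rotvec(k*v)).as_matrix(),q);print(round(k,2),q.round(2),round(e,3))
E
```

```text
{'t': 12.6667, 'q': [-0.5025, 0.978, 1.1303, 1.8412, 0.1845, 0.5837, -0.0284], 'ee_pos': [0.4586, -0.2841, 0.3011], 'ee_rot': [3.1372, 0.9599, 1.393], 'wrist_force': [-0.542, 0.1134, -5.7236], 'width': 0.0583, 'grip_force': 55.0745}
shift [ 6.26  0.99 -8.88]
turn [ 0.05 22.5   0.05]
jar origin in tool [0.05702052 0.00025599 0.02663391] axis [-8.19936452e-01 -3.96512669e-04 -5.72454415e-01]
0.17 [-0.54  0.8   0.99  1.71  0.06  0.81  0.03] 0.0
0.33 [-0.48  0.7   0.85  1.62 -0.09  0.97  0.1 ] 0.0
0.5 [-0.39  0.64  0.72  1.55 -0.26  1.07  0.16] 0.0
0.67 [-0.3   0.62  0.59  1.53 -0.46  1.13  0.23] 0.0
0.83 [-0.21  0.62  0.46  1.55 -0.68  1.14  0.33] 0.0
1.0 [-0.13  0.66  0.33  1.6  -0.92  1.14  0.47] 0.0
```

Emit:
move_arm:
  steps:
    - [[0, 0, 0, 0, 0.5, 0, 0.4], [0, 0, 0, 0, 0.98, 0, 0.4], [0, 0, 0, 0, 0.98, 0, 0.4], [0, 0, 0, 0, 0.98, 0, 0.4], [0, 0, 0, 0, 0.98, 0, 0.4], [0, 0, 0, 0, 0.98, 0, 0.4], [0, 0, 0, 0, 0.98, 0, 0.4], [0, 0, 0, 0, 0.98, 0, 0.4]]

```text
t: 13.33
ee_pos: [0.4584, -0.2833, 0.2982]
ee_rot: [-3.14, 0.443, 1.398]
wrist_force: [-0.2, -0.2, -6.2]
width: 0.0584
grip_force: 54.7
```

Emit:
move_arm:
  steps:
    - [[0, 0, 0, 0, 0.98, 0, 0.4], [0, 0, 0, 0, 0.98, 0, 0.4], [0, 0, 0, 0, 0.98, 0, 0.4], [0, 0, 0, 0, 0.98, 0, 0.4], [0, 0, 0, 0, 0.98, 0, 0.4], [0, 0, 0, 0, 0.98, 0, 0.4], [0, 0, 0, 0, 0.5, 0, 0.4], [0, 0, 0, 0, 0, 0, 0.4]]

```text
t: 14.0
ee_pos: [0.4575, -0.2853, 0.2979]
ee_rot: [-3.139, -0.0, 1.393]
wrist_force: [0.3, -0.6, -5.9]
width: 0.0582
grip_force: 54.9
```

```bash
python3 o.py
python3 d.py .573 .137 .30 3.1416 -.6109 1.3928
```

```text
{'t': 14.0, 'q': [0.2637, 0.6183, 0.4519, 1.5078, -0.2891, 1.0846, 0.6014], 'ee_pos': [0.4575, -0.2853, 0.2979], 'ee_rot': [-3.1391, -0.0001, 1.3931], 'wrist_force': [0.2552, -0.6298, -5.8903], 'width': 0.0582, 'grip_force': 54.8734}
shift [10.9   0.98 -0.06]
turn [-0.04  8.75 -0.01]
```

Emit:
move_arm:
  steps:
    - [[0.4, 0.04, 0, 0, 0, 0, 0.4], [0.9, 0.08, 0, 0, 0, 0, 0.4], [0.9, 0.08, 0, 0, 0, 0, 0.4], [0.9, 0.08, 0, 0, 0, 0, 0.4], [0.9, 0.08, 0, 0, 0, 0, 0.4], [0.9, 0.08, 0, 0, 0, 0, 0.4], [0.9, 0.08, 0, 0, 0, 0, 0.4], [0.9, 0.08, 0, 0, 0, 0, 0.4]]

```text
t: 14.67
ee_pos: [0.5285, -0.0217, 0.2977]
ee_rot: [-3.14, 0.003, 1.397]
wrist_force: [1.2, -0.7, -5.3]
width: 0.0587
grip_force: 55.0
```

Emit:
move_arm:
  steps:
    - [[0.9, 0.08, 0, 0, 0, 0, 0.4], [0.9, 0.08, 0, 0, 0, 0, 0.4], [0.9, 0.08, 0, 0, 0, 0, 0.4], [0.8, 0.08, 0, 0, 0, 0, 0.4], [0.4, 0.05, 0, 0, 0.4, 0, 0.4], [0, 0, 0, 0, 0.9, 0, 0.4], [0, 0, 0, 0, 0.9, 0, 0.4], [0, 0, 0, 0, 0.9, 0, 0.4]]

```text
t: 15.33
ee_pos: [0.5699, 0.1277, 0.2972]
ee_rot: [-3.141, -0.215, 1.397]
wrist_force: [1.3, 0.1, -5.7]
width: 0.0582
grip_force: 55.5
```

Emit:
move_arm:
  steps:
    - [[0, 0, 0, 0, 0.9, 0, 0.4], [0, 0, 0, 0, 0.9, 0, 0.4], [0, 0, 0, 0, 0.9, 0, 0.4], [0, 0, 0, 0, 0.9, 0, 0.4], [0, 0, 0, 0, 0.9, 0, 0.4], [0, 0, 0, 0, 0.9, 0, 0.4], [0, 0, 0, 0, 0.2, 0, 0.4], [0, 0, 0, 0, 0, 0, 0.4]]

```text
t: 16.0
ee_pos: [0.5699, 0.1261, 0.297]
ee_rot: [-3.138, -0.603, 1.393]
wrist_force: [1.0, 0.5, -5.4]
width: 0.0584
grip_force: 55.6
```

```bash
python3 o.py
python3 d.py .5718 .1305 .125 3.1416 -.6109 1.3928
python3 - <<'E'
from h import *
t=manip.capture("top");s=manip.capture("scene")
c=lambda i,x,y,w,h,k: cv2.resize(i[y:y+h,x:x+w],None,fx=k,fy=k,interpolation=cv2.INTER_CUBIC)
cv2.imwrite("pics/m6.png",np.hstack([c(t,180,110,130,130,3),c(s,240,110,130,130,3)]))
E
```

```text
{'t': 16.0, 'q': [-0.0477, 0.6486, 0.141, 1.592, -0.8365, 1.0188, 0.3839], 'ee_pos': [0.5699, 0.1261, 0.297], 'ee_rot': [-3.1384, -0.6034, 1.3933], 'wrist_force': [0.9759, 0.5113, -5.3821], 'width': 0.0584, 'grip_force': 55.632}
shift [-2.34  0.04  3.61]
turn [-0.05  0.11  0.01]
```

View pics/m6.png

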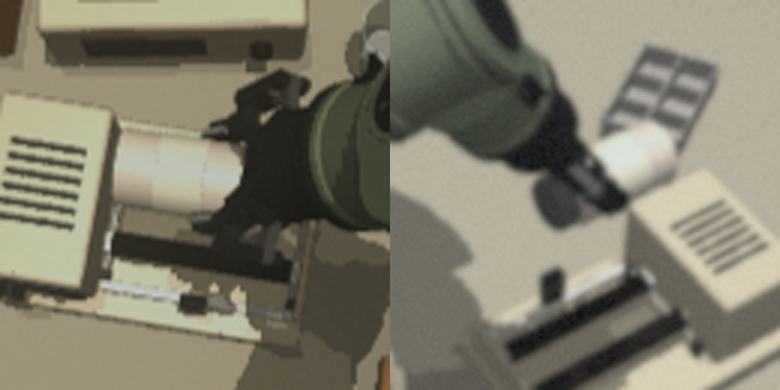

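The jar is held level, its foot towards the motor (top inset body at (180,170)) and its lid at (560,205) in the scene inset towards the plain end. The rollers and grip stay wide.

Emit:
move_arm:
  steps:
    - [[-0.15, 0.02, 0.25, -0.05, 0.1, 0, 0.4], [-0.4, 0.02, 0.6, 0, 0, 0, 0.4], [-0.45, 0, 0.7, 0, 0, 0, 0.4], [-0.45, 0, 0.7, 0, 0, 0, 0.4], [-0.45, 0, 0.7, 0, 0, 0, 0.4], [-0.3, 0, 0.45, 0, 0, 0, 0.4], [-0.14, 0, 0.21, 0, 0, 0, 0.4], [0, 0, 0, 0, 0, 0, 0.4]]

```text
t: 16.77
ee_pos: [0.5728, 0.1336, 0.1248]
ee_rot: [3.141, -0.611, 1.396]
wrist_force: [0.5, 0.0, -5.4]
width: 0.0585
grip_force: 55.4
```

```bash
python3 o.py
python3 d.py .5718 .1305 .086 3.1416 -.6109 1.3928
python3 - <<'E'
from h import *
t=manip.capture("top");s=manip.capture("scene")
c=lambda i,x,y,w,h,k: cv2.resize(i[y:y+h,x:x+w],None,fx=k,fy=k,interpolation=cv2.INTER_CUBIC)
cv2.imwrite("pics/m7.png",np.hstack([c(t,195,130,100,100,4),c(s,250,160,100,100,4)]))
E
```

```text
{'t': 16.7667, 'q': [0.0296, 0.903, -0.0236, 1.7586, -1.0699, 0.6797, 0.7656], 'ee_pos': [0.5728, 0.1336, 0.1248], 'ee_rot': [3.1413, -0.6113, 1.3962], 'wrist_force': [0.4823, 0.0441, -5.4046], 'width': 0.0585, 'grip_force': 55.4004}
shift [-0.62 -0.01  0.75]
turn [-0.02 -0.01  0.04]
```

View pics/m7.png

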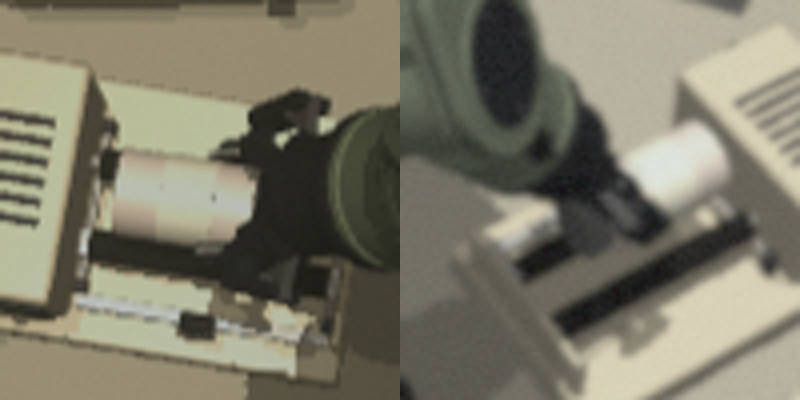

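Run:
```python
from plan import *
f=lambda X,Y,z:plane("top",195+X/4-.375,130+Y/4-.375,z)
xm=np.array([np.cos(Y),np.sin(Y),0]);o=np.array([.5718,.1305,0])
for n,X,Yp,z in(("edge rear",130,151,.136),("edge front",122,234,.136),("foot",114,192,.136),("rear edge2",205,163,.136),("front edge2",205,246,.136)):
    p=f(X,Yp,z);print(n,p.round(4),"mill x,y",round((p-o)@xm,4),round((p-o)@ym,4))
```

```text
edge rear [0.611  0.1852 0.136 ] mill x,y 0.0289 0.0607
edge front [0.554  0.1912 0.136 ] mill x,y -0.0283 0.0566
foot [0.5829 0.1963 0.136 ] mill x,y -0.0007 0.0667
rear edge2 [0.6017 0.1343 0.136 ] mill x,y 0.0288 0.009
front edge2 [0.5446 0.1352 0.136 ] mill x,y -0.0276 -0.0002
```

The jar is centred on the roller gap to about 1 mm (top inset body edges at Y 151 and 234, foot at X 114). Lowering gently.

Emit:
move_arm:
  steps:
    - [[-0.12, 0, 0.13, 0, 0, 0.04, 0.4], [-0.16, 0, 0.2, 0, 0, 0, 0.4], [-0.16, 0, 0.2, 0, 0, 0, 0.4], [-0.1, 0, 0.12, 0, 0, 0, 0.4], [-0.05, 0, 0.07, 0, 0, 0, 0.4], [0, 0, 0, 0, 0, 0, 0.4]]

```text
t: 17.37
ee_pos: [0.5727, 0.1301, 0.0884]
ee_rot: [-3.141, -0.613, 1.392]
wrist_force: [1.1, 0.4, -6.3]
width: 0.0585
grip_force: 55.6
```

Emit:
move_arm:
  steps:
    - [[-0.015, 0, 0.02, 0, 0, 0, 0.4], [-0.015, 0, 0.02, 0, 0, 0, 0.4], [0, 0, 0, 0, 0, 0, 0.4]]

```text
t: 17.62
ee_pos: [0.573, 0.1303, 0.0874]
ee_rot: [3.14, -0.613, 1.394]
wrist_force: [-0.3, -0.6, -5.2]
width: 0.0585
grip_force: 55.6
```

Emit:
move_arm:
  steps:
    - [[-0.015, 0, 0.02, 0, 0, 0, 0.4], [-0.015, 0, 0.02, 0, 0, 0, 0.4], [0, 0, 0, 0, 0, 0, 0.4]]

```text
t: 17.87
ee_pos: [0.5729, 0.1303, 0.0853]
ee_rot: [3.14, -0.613, 1.393]
wrist_force: [-1.0, 0.2, -3.3]
width: 0.0582
grip_force: 55.9
```

Emit:
move_arm:
  steps:
    - [[-0.015, 0, 0.02, 0, 0, 0, 0.4], [-0.015, 0, 0.02, 0, 0, 0, 0.4], [0, 0, 0, 0, 0, 0, 0.4]]

```text
t: 18.12
ee_pos: [0.5726, 0.1308, 0.0845]
ee_rot: [3.141, -0.615, 1.394]
wrist_force: [-10.3, -3.4, 18.0]
width: 0.0585
grip_force: 57.7
```

Emit:
move_arm:
  steps:
    - [[-0.015, 0, 0.02, 0, 0, 0, 0.4], [0, 0, 0, 0, 0, 0, 0.4]]

```text
t: 18.28
ee_pos: [0.5724, 0.131, 0.0841]
ee_rot: [3.14, -0.616, 1.395]
wrist_force: [-13.8, -6.8, 29.1]
width: 0.0586
grip_force: 59.5
```

Emit:
move_arm:
  steps:
    - [[0.04, 0, -0.05, 0, 0, 0, 0.4], [0, -0.04, 0, 0, 0, 0, 0.4], [0, -0.04, 0, 0, 0, 0, 0.4], [-0.015, 0, 0.02, 0, 0, 0, 0.4], [0, 0, 0, 0, 0, 0, 0.4]]

```text
t: 18.7
ee_pos: [0.57, 0.1307, 0.0837]
ee_rot: [3.14, -0.613, 1.393]
wrist_force: [1.2, -2.6, -2.2]
width: 0.0584
grip_force: 56.3
```

Emit:
move_arm:
  steps:
    - [[-0.02, 0, 0.025, 0, 0, 0, 0.4], [0, 0, 0, 0, 0, 0, 0.4]]

```text
t: 18.87
ee_pos: [0.5705, 0.1306, 0.0829]
ee_rot: [3.139, -0.613, 1.393]
wrist_force: [3.5, -1.5, 5.3]
width: 0.058
grip_force: 57.0
```

```bash
python3 o.py
python3 - <<'E'
from h import *
t=manip.capture("top");s=manip.capture("scene")
c=lambda i,x,y,w,h,k: cv2.resize(i[y:y+h,x:x+w],None,fx=k,fy=k,interpolation=cv2.INTER_CUBIC)
cv2.imwrite("pics/m8.png",np.hstack([c(t,200,140,80,100,5),c(s,260,165,80,100,5)]))
E
```

```text
{'t': 18.8667, 'q': [0.0657, 0.975, -0.0804, 1.7824, -1.1402, 0.5993, 0.8789], 'ee_pos': [0.5705, 0.1306, 0.0829], 'ee_rot': [3.1391, -0.6134, 1.3932], 'wrist_force': [3.512, -1.5036, 5.2769], 'width': 0.058, 'grip_force': 57.0013}
```

View pics/m8.png

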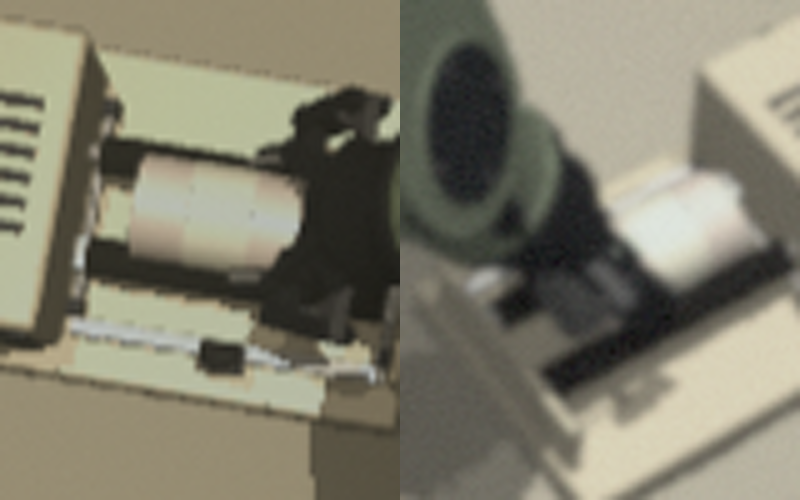

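The jar sits between both rollers (top inset, body (215,210), rear roller at Y about 155, front at Y about 265). Forces are near balanced, so it's in the valley.

Emit:
move_arm:
  steps:
    - [[-0.015, 0.015, 0.02, 0, 0, 0, 0.4], [0, 0, 0, 0, 0, 0, 0.4]]

```text
t: 19.13
ee_pos: [0.5707, 0.1308, 0.0827]
ee_rot: [3.14, -0.615, 1.393]
wrist_force: [-5.6, -5.3, 21.0]
width: 0.0583
grip_force: 58.6
```

Emit:
move_arm:
  steps:
    - [[0.012, -0.008, -0.015, 0, 0, 0, 0.4], [0, 0, 0, 0, 0, 0, 0.4]]
  grip_force: 20

```text
t: 19.3
ee_pos: [0.5706, 0.1307, 0.0829]
ee_rot: [3.139, -0.613, 1.393]
wrist_force: [0.7, -3.3, 9.3]
width: 0.0582
grip_force: 57.0
```

Emit:
move_arm:
  steps:
    - [[0, 0, 0, 0, 0, 0, 0.68], [0, 0, 0, 0, 0, 0, 0.7], [0, 0, 0, 0, 0, 0, 0.74], [0, 0, 0, 0, 0, 0, 0.78], [0, 0, 0, 0, 0, 0, 0.82], [0, 0, 0, 0, 0, 0, 0.82]]

```text
t: 19.8
ee_pos: [0.5699, 0.1307, 0.0822]
ee_rot: [3.141, -0.613, 1.393]
wrist_force: [-1.1, 0.4, -0.3]
width: 0.0701
grip_force: 0.0
```

```bash
python3 o.py
```

```text
{'t': 19.8, 'q': [0.0652, 0.9762, -0.08, 1.7826, -1.139, 0.5995, 0.8784], 'ee_pos': [0.5699, 0.1307, 0.0822], 'ee_rot': [3.141, -0.6127, 1.3933], 'wrist_force': [-1.1223, 0.3609, -0.3456], 'width': 0.0701, 'grip_force': 0.0}
```

Emit:
move_arm:
  steps:
    - [[0, 0, -0.15, 0, 0, 0, 0.82], [0, 0, -0.3, 0, 0, 0, 0.82], [0, 0, -0.5, 0, 0, 0, 0.82], [0, 0, -0.8, 0, 0, 0, 0.82], [0, 0, -0.8, 0, 0, 0, 0.82], [0, 0, -0.8, 0, 0, 0, 0.82], [0, 0, -0.8, 0, 0, 0, 0.82], [0, 0, -0.8, 0, 0, 0, 0.82]]

```text
t: 20.47
ee_pos: [0.5488, 0.017, 0.2464]
ee_rot: [3.141, -0.611, 1.392]
wrist_force: [0.8, 0.6, 0.9]
width: 0.0699
grip_force: 0.0
```

Emit:
move_arm:
  steps:
    - [[-0.6, -0.7, 0, 0, 0, 0, 0.82], [-0.6, -0.7, 0, 0, 0, 0, 0.82], [-0.6, -0.7, 0, 0, 0, 0, 0.82], [-0.4, -0.6, 0, 0, 0, 0, 0.82], [0, 0, 0, 0, 0, 0, 0.82]]

```text
t: 20.88
ee_pos: [0.4266, -0.0355, 0.1932]
ee_rot: [-3.138, -0.612, 1.386]
wrist_force: [-1.2, 0.6, 0.1]
width: 0.0699
grip_force: 0.0
```

```bash
python3 o.py
python3 - <<'E'
from h import *
t=manip.capture("top");s=manip.capture("scene")
c=lambda i,x,y,w,h,k: cv2.resize(i[y:y+h,x:x+w],None,fx=k,fy=k,interpolation=cv2.INTER_CUBIC)
cv2.imwrite("pics/m9.png",np.vstack([np.hstack([c(t,200,135,100,90,4),c(s,255,170,100,90,4)]),np.hstack([cv2.resize(t,(320,240)),cv2.resize(s,(320,240)),np.zeros((240,160,3),np.uint8)])]))
E
```

```text
{'t': 20.8833, 'q': [0.3899, 0.6959, 0.0482, 2.047, -0.9218, 0.8184, 1.0351], 'ee_pos': [0.4266, -0.0355, 0.1932], 'ee_rot': [-3.1384, -0.6116, 1.3864], 'wrist_force': [-1.1747, 0.6151, 0.0573], 'width': 0.0699, 'grip_force': 0.0}
```

View pics/m9.png

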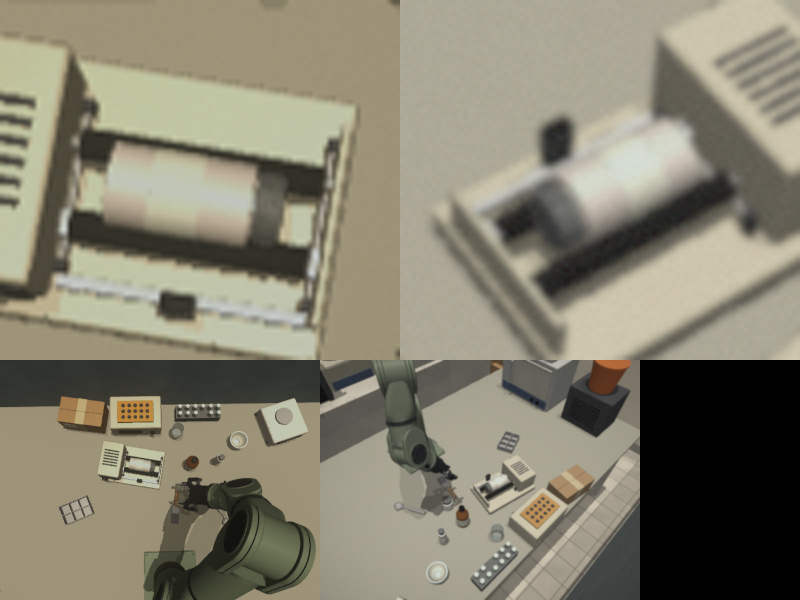

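The jar lies centred on both rollers, body at (180,190) and lid at (268,210), clear of the motor face and end plate. The grip is at (178,305) at the wide stop, and the bystanders are in place.

```bash
python3 -c "
from bench import manip
print(manip.finish_job())"
```

```text
the job is handed in; nothing more can be done
None
```

I pulled the front roller out to its wide stop, laid the large jar on its side on the two rollers, lid away from the motor and clear of both ends, let go of everything, and handed the job in at about 21 s; the last pictures show the bystanders where they stood.

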